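Tip a thin plate out of its flush holder and lay it on the assembly stand

ROBOT

A 6-joint arm with a two-finger parallel gripper is mounted at the origin on a cart in front of the work surface, level with it; the furniture and walls round the work are solid. World frame = base frame: x ahead of the robot, y to its left, z up, the work surface at z = 0. Lengths are in mm, angles in rad, forces in N, time in s.
With the tool pointing down it reaches from about 400 to 925 mm from the base axis. Payload 12.5 kg.
Tool frame: the origin (TCP) lies at the very end of the fingers, on their centre line; the grasp point (between the pads) lies 19 mm behind it; z points along the fingers, y is the line along which they close (so a half turn about z gives the same grasp; the last joint's range is limited). The gripper opens to 95 mm and grips with 3 to 60 N. Pads are 20 mm wide; open, the fingers measure 119 mm over their backs; the gripper's body (75 mm by 180 mm) begins 59 mm behind the grasp point.
Start: joints at [-1.431, 0.491, 1.559, -0, 1.092, -0.106], TCP at [152.105, -606.227, 214.661] pointing down, gripper open.
Joint ranges: [-3.1, 3.1], [-0.84, 2.19], [0.05, 2.79], [-1.13, 4.28], [0.06, 2.93], [-2.69, 2.69]. Speed limits (rad/s): [2.22, 2.22, 2.79, 3.14, 3.14, 3.14].

INTERFACE

Orientations are given as [roll, pitch, yaw] about the fixed x, y, z axes, in that order (R = Rz(yaw) Ry(pitch) Rx(roll)).
In Python, from cell import state, imaging, env, spot_in, mark_of gives the robot as it stands. The module is installed in compiled form; this text tells all that it offers.
- The arm moves only by the tool step_arm, never from a script. Its argument "increments" is a list of rows, each an object with "slide": the shift along the tool's x, y, z in m, a list of three; "roll": the turn about the tool's z in rad. A call has 1 to 5 rows; each row is the pose to reach, as a shift and turn from the pose commanded when the call began, along the tool's axes at that moment; what a row does not reach only later rows make up. A row lasts 1/8 s, in which the tool goes at most 62.5 mm and 10.7 degrees, less where a joint would pass 70% of its speed; a pose out of reach is approached as far as the arm can. A call with a gripper value outside its range is refused whole. "fingers" is the opening, from 0 (shut) to 1 (fully open), set as the call begins (left out, the last holds). The fingers move at their own pace and stop on an object; the grip force is fixed at half the most. Time passes only in rows, so rows that repeat a pose let the fingers close. It gives the time, the measured TCP pose, the force, the opening and the grip force at its end, in the units of the state.
- state(): the state, without advancing time (a new reading comes with each control period).
- imaging.read_camera(name): name is "scene" or "top" or "wrist"; returns a dict with "color" (384x512x3 uint8, red, green, blue), "z_map" (384x512 float32, mm along the optical axis (not along the pixel's ray), 0 where there is no reading), "intrinsics" (3x3 intrinsics, pixels), "camera_from_world" (4x4, takes a point from world to camera coordinates). Camera axes: x right, y up, looking along -z (the intrinsics and any distortion apply to the point x, -y, -z); pixel columns grow to the right and rows downward; lengths in mm; the calibration is good to about 2 mm. A picture is of the moment at which its call begins.
- env.job_done(): hands the job in; it is judged then, once.
Trained networks look in the newest picture that a camera, given by its name, has taken for a name from the list of things; names that differ only in an ending like _2 or _b are one class to them, and where a whole thing is asked for, a point or a joint stands for the part that bears it (a point fixed in the world has none). Each returns a list of dicts, best first, with "confidence" (0 to 1); they miss things now and then, are a little off and sometimes report something else, mostly with a low value. They report only what shows in the picture. A call takes as long as a camera call. They do not tell look-alikes from the thing itself.
- spot_in(camera, target): "bbox" ([left, top, right, bottom] in pixels, round what is visible of it).
- mark_of(camera, target): "uv" ([column, row] in pixels: a listed point, or the origin of a listed thing).
The state is a dict: "t": time; "joints": joint angles; "qvel": joint speeds; "tau": joint torques, N m; "eef_pos": TCP position; "tcp_rot": TCP orientation; "ft_force": force on the tool from outside, world axes, zero at the start; "moment": the same for the moment, N m; "opening": opening from 0.0 (shut) to 1.0 (fully open); "grip_force": force on a finger pad.
Only numpy, scipy, OpenCV 4.12 (cv2) and the standard library are available. Lean on these libraries where they do the work, as an engineer would, in place of code of your own. Each camera call takes 0.05 s, during which the arm holds its last target. There are 200 camera calls.

TASK

The thin aluminium plate lies flush in the grey tip-up holder, so its sides cannot be gripped. Press gently on the end that lies over the hollow, by the thumb notch, until the plate tips onto the ramp and slides down it, so that its other end stays sticking up when you let go; then take it by that raised end and lay it gently, flat and squarely centred, on the two rests of the dark steel stand between the end lips, and let go. Leave the other things on the bench where they are.

Things in the scene. Friction and masses are not known exactly. Their poses are not given: they have to be found in the camera images.
- plate: bare aluminium plate, 120 x 50 x 5 mm, 0.07 to 0.14 kg, loose, symmetric but for four small dark dots on its top face. Origin: centre of its underside; x along the length, y across the width, z out of the top. At the start it lies level in the holder's pocket, its top flush with the walls, its x within 0.01 rad of the holder's x, centred on the holder's origin within 1 mm.
- holder: grey plastic tip-up holder, fixed to the bench, 141 mm long, 72 wide, 41 high, on a 4 mm thick foot of 154 x 84 mm. Origin on the bench under the plate's starting centre; x along the length, z up. The hollow is at its -x end (nearer the robot), whose stop wall has a thumb notch 28 mm wide, 19 deep. The pocket is 53 mm wide, x = -66 to +61.5 mm; floor level, 36 mm high, from x = -7 to +61.5 mm.
- ridge (a point): middle of the ridge across the pocket, 36 mm high, at x = -7 mm of the holder; axes as the holder's. From it a slippery ramp (friction about 0.2) falls at 30 degrees towards -x down to the stop wall, where it is 32 mm below the ridge. Pressed at its -x end, the plate tips about this ridge until it lies on the ramp.
- press_spot (a point): point on the level plate's top at x = -50 mm of the holder, 41 mm high, 10 mm from the plate's end over the hollow; axes as the holder's. Pressing takes about a newton or less, until the plate meets the ramp some 20 to 25 mm lower. Not pressed right down to the ramp, it falls back level. Let go there, it slides about 12 mm to the stop wall and its weight keeps it tipped.
- pocket_end (a point): middle of the pocket's +x end, at the walls' top, 41 mm high, x = +61.5 mm of the holder; axes as the holder's. Once tipped, the plate's raised end stands about 22 mm (underside) to 27 mm (top) above the walls near here, and can be gripped there across its 50 mm width, with the fingertips above the walls, best with the hand tilted to stand square to the plate.
- stand: dark steel stand, fixed to the bench, 142 x 44 mm, origin on the bench under its centre, x along its length, z up. Two flat-topped rests, 30 mm high, 20 mm along x, 36 mm wide, centred at x = +-34 mm, carry the plate lengthwise; its sides overhang 7 mm, so fingers beside it pass the rests. Lips at the ends (6 mm thick, 38 mm high, inner faces 130 mm apart) leave 5 mm of play each end.
- stand_top (a point): centre of the plane of the two rests' tops, 30 mm above the bench: where the centre of the plate's underside belongs, dotted face up; x along the stand, either way round.
- relay: bystander: white relay cube 22 x 28 x 38 mm, loose, stands left of the work; origin in the middle of its underside. To be left alone.
- cutters: bystander: side cutters with red handles, 130 x 52 x 11 mm, loose, lying right of the work; origin in the middle of their underside. To be left alone.
- connector: bystander: small white connector housing 17 x 22 x 12 mm, loose, lying beyond the work; origin in the middle of its underside. To be left alone.
Mind the look-alikes: they are no part of the job. Leave any purple look-alike of the plate alone.

How it is judged (in metres and radians):
On the way:
1. the plate stands tipped up on the holder's ramp by itself, its raised end up, touched by nothing else (angle between plate's own z axis and vertical between 0.42 and 0.65 rad and distance between plate and ridge below 0.02 m and contact force between plate and the arm below 0.05 N and contact force between plate and the fingers below 0.05 N and linear speed of plate below 0.02 m/s), for 0.3 s.
At the end, for the whole second after the job is handed in: The plate lies at rest on both rests of the stand, dotted face up: its centre within 8 mm of the stand's centre and within 3 mm of rest height, level within 0.06 rad, its length along the stand's within 0.1 rad, released (horizontal distance between plate and stand_top below 0.008 m and z of plate in the frame of stand_top between -0.003 and 0.003 m and angle between plate's own z axis and vertical below 0.06 rad and angle between the x axis of plate and the x axis of stand, either way round below 0.1 rad and linear speed of plate below 0.01 m/s and contact force between plate and the fingers below 0.05 N); the robot touches nothing.
It fails at once if the plate is pressed into the holder with more than 60 N (contact force between plate and holder above 60 N).
It fails at once if the plate is dropped or pressed onto the stand with more than 60 N (contact force between plate and stand above 60 N).
It fails at once if the relay cube, the side cutters or the connector is moved more than 20 mm (distance of any of relay, cutters, connector from where it was at the start of the episode above 0.02 m).
It also fails if it takes over 42 s, if anything falls off the work surface, if the arm or the gripper's body presses on something with over 40 N, if the wrist force passes 120 N, or if a joint passes its speed limit or range.

## Working session

There is one attempt and no reset: what is moved stays moved. The work goes in short steps, Python scripts to look and compute and a tool call to move; the robot and the scene stay as the last step left them, time stands still between calls to the robot, and variables do not carry over. Pictures are saved under pics/ and viewed, at most 10 in all, crops included, and the job is handed in when it is done.

Besides the shell and the picture viewer there is one more tool, called after "Call:" by a JSON object that holds its "name" and its "arguments", one argument or row to a line. step_arm: Moves the arm, as the interface text tells. Its arguments: {"type":"object","properties":{"increments":{"type":"array"},"fingers":{"type":"number"}},"required":["increments"]}

```bash
mkdir -p pics; cat > h.py <<'E'
import numpy as np, cv2
from cell import state, imaging, env, spot_in, mark_of
def cam(n):
    d=imaging.read_camera(n); return d
def w2p(d,p):
    p=np.atleast_2d(p); T=np.array(d["camera_from_world"]); q=p@T[:3,:3].T+T[:3,3]
    q=q*[1,-1,-1]; u=q@np.array(d["intrinsics"]).T; return u[:,:2]/u[:,2:]
def ray(d,uv):
    T=np.array(d["camera_from_world"]); R=T[:3,:3]; o=-R.T@T[:3,3]
    v=np.linalg.inv(d["intrinsics"])@[uv[0],uv[1],1.]; return o,R.T@(v*[1,-1,-1])
def onz(d,uv,z):
    o,v=ray(d,uv); return o+v*(z-o[2])/v[2]
def depthpt(d,uv):
    z=d["z_map"][int(round(uv[1])),int(round(uv[0]))]; o,v=ray(d,uv); return o+v*z
def save(n,im): cv2.imwrite("pics/"+n+".png",im[...,::-1])
E
python3 - <<'E'
from h import *
np.set_printoptions(precision=1,suppress=True)
a=cam("scene");b=cam("top")
cv2.imwrite("pics/a.png",cv2.resize(np.hstack([a["color"],b["color"]])[...,::-1],(800,300),interpolation=cv2.INTER_AREA))
save("top0",b["color"])
H=dict(plate=36,holder=0,ridge=36,press_spot=41,pocket_end=41,stand=0,stand_top=30,relay=0,cutters=0,connector=0)
for n,d in(("top",b),("scene",a)):
  for k,z in H.items():
    for r in mark_of(n,k)[:3]: print(n,k,round(r["confidence"],2),np.array(r["uv"]),onz(d,r["uv"],z)[:2])
s=state();print(s["eef_pos"],s["tcp_rot"],s["t"])
E
```

```text
top plate 0.96 [169.1 256.8] [321.4 131.2]
top plate 0.74 [209.8 184.2] [515.6  26.6]
top holder 0.82 [209.2 187.7] [510.9  31.2]
top ridge 0.91 [210.4 190.8] [497.6  24.7]
top press_spot 0.69 [207.5 204.1] [461.1  31.5]
top pocket_end 0.69 [209.7 167.1] [561.5  27.1]
top stand_top 0.96 [280.5 189.4] [ 502.8 -164.5]
top stand_top 0.35 [280.5 191.4] [ 497.3 -164.5]
top relay 0.67 [350.1 146.6] [ 628.6 -362.3]
top relay 0.41 [162.9 183.4] [522.6 159.8]
top cutters 0.92 [353.7 146. ] [ 630.3 -372.5]
top connector 0.52 [260.1 124. ] [ 692.9 -109.7]
scene plate 0.76 [213.6 242.9] [506.2  25.5]
scene plate 0.62 [241.8 348.2] [310.3 159.8]
scene plate 0.19 [189.6 225. ] [583.8  19.9]
scene holder 0.87 [211.2 257. ] [509.   33.7]
scene ridge 0.72 [212.6 244.9] [503.7  30.8]
scene press_spot 0.85 [227.2 251.1] [465.8  28. ]
scene pocket_end 0.71 [213.8 243.4] [501.   29.6]
scene pocket_end 0.67 [190.1 222.7] [583.8  17.7]
scene stand 0.95 [276.  207.6] [ 504.5 -178. ]
scene relay 0.84 [160.3 293.2] [516.5 159.3]
scene cutters 0.78 [281.8 155.6] [ 636.3 -375.6]
scene connector 0.51 [203.7 192. ] [ 683.3 -111.6]
[ 152.1 -606.2  214.7] [ 3.1 -0.   0.2] 1.1
```

View pics/top0.png

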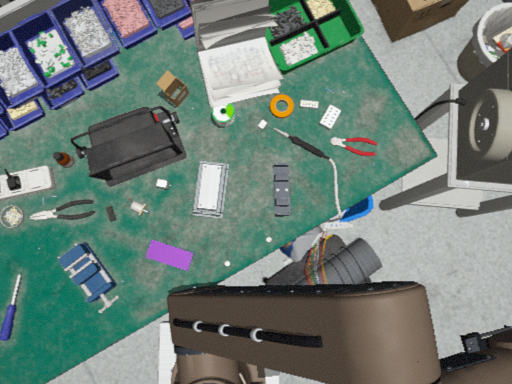

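View pics/a.png

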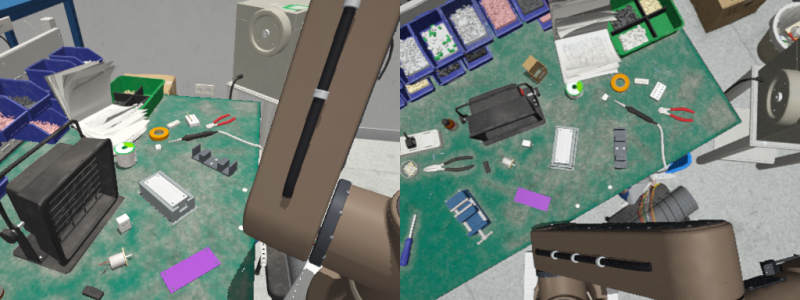

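Candidates for the plate in the top view are the light plate in the grey holder at (210,187) and the purple look-alike at (169,256). I choose the one in the holder. The stand is at (281,190), the relay at (163,183) and the cutters at (355,146). I'll check this in a close crop and look at the fan box height.

```bash
cat >> h.py <<'E'
from scipy.spatial.transform import Rotation as Ro
def go(p,yaw=None,s=None):
    s=s or state(); R=Ro.from_euler("xyz",s["tcp_rot"]).as_matrix()
    d=R.T@(np.array(p)-s["eef_pos"])
    cur=np.arctan2(R[1,0],R[0,0]); r=0
    if yaw is not None: r=-((yaw-cur+np.pi/2)%np.pi-np.pi/2)
    print("slide m",np.round(d/1000,4),"roll",round(r,3),"toolx yaw",round(cur,3))
E
python3 - <<'E'
from h import *
np.set_printoptions(precision=1,suppress=True)
b=cam("top"); c=b["color"][140:230,150:310]
save("crop",cv2.resize(c,None,fx=5,fy=5,interpolation=cv2.INTER_CUBIC))
z=b["z_map"];v,u=np.mgrid[0:384,0:512]
o,_=ray(b,(0,0)); K=np.linalg.inv(b["intrinsics"]);R=np.array(b["camera_from_world"])[:3,:3]
P=o+((np.stack([u,v,np.ones_like(u)],-1)@K.T)*[1,-1,-1]@R)*z[...,None]
m=(z>0)&(P[...,2]>60)&(abs(P[...,0]-550)<150)&(P[...,1]<250)&(P[...,1]>-300)
print(m.sum(), P[m].min(0) if m.any() else 0,P[m].max(0) if m.any() else 0)
q=P[m]; print(q[q[:,1].argsort()[:3]])
s=state();print(s["tcp_rot"]); go([500,20,260],-0.1)
E
```

```text
2880 [528.7 -32.7  60.1] [698.5 250.  242.2]
[[695.4 -32.7  61.6]
 [692.7 -30.   61.1]
 [695.3 -27.3  61.7]]
[3.1 0.  0.2]
slide m [ 0.5 -0.5 -0. ] roll 0.346 toolx yaw 0.246
```

View pics/crop.png

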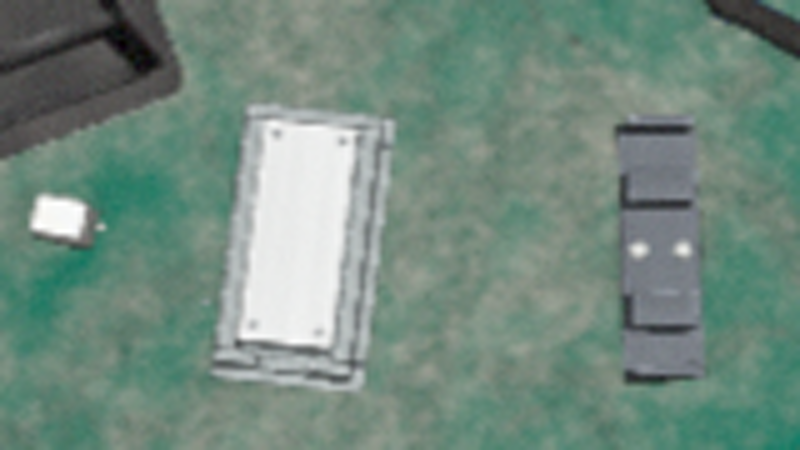

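The crop confirms it: the holder carries the light plate with four dots at crop (295,235), and the dark stand is at (660,250). I'll move above the holder with the fingers shut.

Call:
{"name": "step_arm", "arguments": {
  "increments": [
    {"slide": [0.05, -0.03, -0.01], "roll": 0.06},
    {"slide": [0.1, -0.06, -0.02], "roll": 0.12},
    {"slide": [0.15, -0.095, -0.03], "roll": 0.18},
    {"slide": [0.2, -0.125, -0.04], "roll": 0.24},
    {"slide": [0.25, -0.155, -0.045], "roll": 0.3}
  ],
  "fingers": 0
}}

```text
t: 1.78
eef_pos: [358.1, -393.7, 260.4]
tcp_rot: [3.141, -0.001, -0.056]
ft_force: [-0.1, 0.5, -1.2]
opening: 0.526
grip_force: 0.0
```

```bash
python3 - <<'E'
from h import *
s=state();print(s["tcp_rot"],s["eef_pos"],s["ft_force"],s["t"]); go([490,20,260],-0.1)
E
```

```text
[ 3.14056958e+00 -7.91197232e-04 -5.63551437e-02] [ 358.06019441 -393.70889581  260.4125992 ] [-0.05425406  0.47102764 -1.16515689] 1.775
slide m [ 1.084e-01 -4.205e-01  1.000e-04] roll 0.044 toolx yaw -0.056
```

Call:
{"name": "step_arm", "arguments": {
  "increments": [
    {"slide": [0.015, -0.06, 0], "roll": 0.01},
    {"slide": [0.03, -0.12, 0], "roll": 0.02},
    {"slide": [0.05, -0.18, 0], "roll": 0.03},
    {"slide": [0.065, -0.24, 0], "roll": 0.04},
    {"slide": [0.08, -0.3, 0], "roll": 0.044}
  ]
}}

```text
t: 2.4
eef_pos: [453.4, -97.9, 259.9]
tcp_rot: [3.141, -0.001, -0.099]
ft_force: [0.8, -0.7, -0.3]
opening: 0.024
grip_force: 0.0
```

Call:
{"name": "step_arm", "arguments": {
  "increments": [
    {"slide": [0.02, -0.06, 0]},
    {"slide": [0.03, -0.12, 0]},
    {"slide": [0.03, -0.12, 0]}
  ]
}}

```text
invalid input at $.increments[0]: expected keys slide, roll
```

```bash
python3 - <<'E'
from h import *
np.set_printoptions(precision=1,suppress=True)
s=state();print(s["tcp_rot"],s["eef_pos"],s["t"])
d=cam("wrist"); save("w1",d["color"])
H=dict(plate=36,holder=0,ridge=36,press_spot=41,pocket_end=41)
for k,z in H.items():
    for r in mark_of("wrist",k)[:2]: print(k,round(r["confidence"],2),np.array(r["uv"]),onz(d,r["uv"],z)[:2],depthpt(d,r["uv"]))
E
```

```text
[ 3.1 -0.  -0.1] [453.4 -97.9 259.9] 2.4
plate 0.84 [155.6 133.6] [512.   33.1] [512.2  30.9  42.3]
plate 0.71 [125.6 242.7] [353.  110.9] [339.1 128.    4.6]
holder 0.62 [166.8 130.9] [512.9  28. ] [514.3  15.1  41.9]
press_spot 0.82 [159.4 171.4] [459.5  36.1] [460.   35.   43.9]
pocket_end 0.56 [154.9  84.4] [574.9  20.1] [574.7  19.6  42.8]
```

View pics/w1.png

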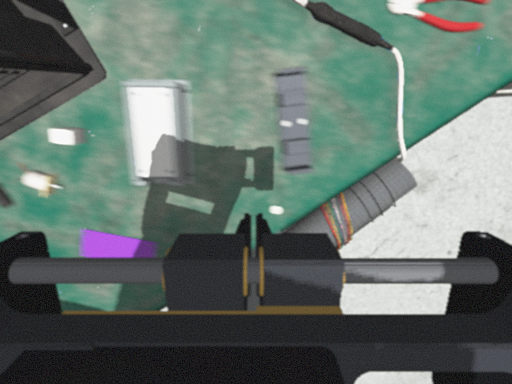

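The wrist view shows the holder with the plate at (155,132) and the stand at (293,118). I'll move over the holder for a close measurement.

Call:
{"name": "step_arm", "arguments": {
  "increments": [
    {"slide": [0.0, -0.06, 0.0], "roll": 0},
    {"slide": [-0.01, -0.12, 0.0], "roll": 0.01},
    {"slide": [-0.01, -0.12, 0.0], "roll": 0.01},
    {"slide": [-0.01, -0.12, 0.0], "roll": 0.01}
  ]
}}

```text
t: 3.2
eef_pos: [455.0, 19.4, 259.6]
tcp_rot: [3.141, -0.0, -0.109]
ft_force: [-0.2, -0.5, 0.2]
opening: 0.003
grip_force: 0.0
```

```bash
cat >> h.py <<'E'
def cloud(d):
    z=d["z_map"];v,u=np.mgrid[0:384,0:512]; o,_=ray(d,(0,0)); R=np.array(d["camera_from_world"])[:3,:3]
    return o+((np.stack([u,v,np.ones_like(u)],-1)@np.linalg.inv(d["intrinsics"]).T)*[1,-1,-1]@R)*z[...,None]
def rect(d,c,zr,rad):
    P=cloud(d); m=(d["z_map"]>0)&(P[...,2]>zr[0])&(P[...,2]<zr[1])&(np.hypot(P[...,0]-c[0],P[...,1]-c[1])<rad)
    m=cv2.morphologyEx(m.astype(np.uint8),cv2.MORPH_OPEN,np.ones((3,3)))>0
    q=P[m][:,:2].astype(np.float32); (cx,cy),(w,h),a=cv2.minAreaRect(q)
    if w<h: a+=90
    return (cx,cy),(w,h),np.radians((a+90)%180-90),m.sum(),np.median(P[m][:,2])
E
python3 - <<'E'
from h import *
np.set_printoptions(precision=1,suppress=True)
s=state();print(s["tcp_rot"],s["eef_pos"],s["t"])
d=cam("wrist"); save("w2",d["color"])
H=dict(plate=36,holder=0,ridge=36,press_spot=41,pocket_end=41,stand_top=30)
for k,z in H.items():
    for r in mark_of("wrist",k)[:2]: print(k,round(r["confidence"],2),np.array(r["uv"]),onz(d,r["uv"],z)[:2])
for n,e in(("wrist",d),("top",cam("top"))):
    print(n,"holder",rect(e,(512,30),(32,50),95)); print(n,"stand",rect(e,(502,-165),(22,45),90))
E
```

```text
[ 3.1 -0.  -0.1] [455.   19.4 259.6] 3.2
plate 0.72 [192.1 241.8] [347.  126.7]
plate 0.69 [237.6 128.2] [509.7  35.5]
press_spot 0.22 [383.4 114.3] [ 506.6 -162.2]
pocket_end 0.76 [242.8  78.7] [571.9  20.6]
stand_top 0.61 [385.1 111.7] [ 509.2 -169.5]
wrist holder ((507.9829406738281, 28.57380485534668), (71.87503814697266, 140.6687774658203), np.float64(-0.11335225863509713), np.int64(5292), np.float64(41.59220018864275))
wrist stand ((505.725341796875, -168.07180786132812), (141.99398803710938, 36.6860237121582), np.float64(0.026316248935240365), np.int64(1212), np.float64(30.821999803030252))
top holder ((0.0, 0.0), (0.0, 0.0), np.float64(0.0), np.int64(0), np.float64(nan))
top stand ((503.9156494140625, -169.92039489746094), (141.5258331298828, 33.99079513549805), np.float64(0.020602557490962254), np.int64(277), np.float64(30.98079020116552))
  return _methods._mean(a, axis=axis, dtype=dtype,
  ret = ret.dtype.type(ret / rcount)
```

View pics/w2.png

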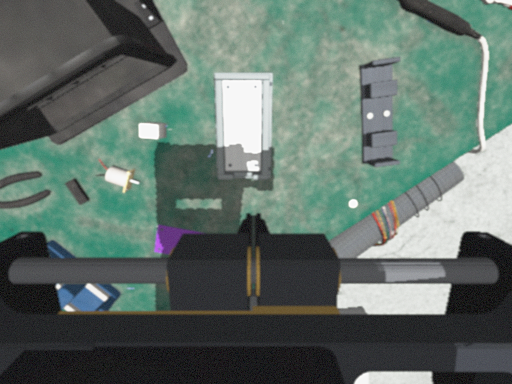

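The holder centre is about (508,28.6) with yaw -0.113, so its origin is about (510.5,28.3). The stand is at about (505,-169) with yaw 0.023. Next I descend to the press spot.

Call:
{"name": "step_arm", "arguments": {
  "increments": [
    {"slide": [0.002, -0.008, 0.06], "roll": 0.002},
    {"slide": [0.004, -0.015, 0.12], "roll": 0.004},
    {"slide": [0.004, -0.015, 0.17], "roll": 0.004},
    {"slide": [0.004, -0.015, 0.195], "roll": 0.004},
    {"slide": [0.004, -0.015, 0.2], "roll": 0.004}
  ],
  "fingers": 0
}}

```text
t: 4.22
eef_pos: [459.9, 34.9, 58.4]
tcp_rot: [3.141, 0.003, -0.112]
ft_force: [0.1, -0.2, 0.1]
opening: 0.004
grip_force: 0.0
```

Call:
{"name": "step_arm", "arguments": {
  "increments": [
    {"slide": [0, 0, 0.008], "roll": 0},
    {"slide": [0, 0, 0.014], "roll": 0},
    {"slide": [0, 0, 0.018], "roll": 0},
    {"slide": [0, 0, 0.021], "roll": 0},
    {"slide": [0, 0, 0.024], "roll": 0}
  ]
}}

```text
t: 4.85
eef_pos: [460.5, 35.0, 35.6]
tcp_rot: [3.142, -0.0, -0.112]
ft_force: [0.3, -0.5, 0.9]
opening: 0.001
grip_force: 0.1
```

Call:
{"name": "step_arm", "arguments": {
  "increments": [
    {"slide": [0, 0, 0.003], "roll": 0},
    {"slide": [0, 0, 0.006], "roll": 0},
    {"slide": [0, 0, 0.008], "roll": 0},
    {"slide": [0, 0, 0.01], "roll": 0},
    {"slide": [0, 0, 0.011], "roll": 0}
  ]
}}

```text
t: 5.48
eef_pos: [460.4, 35.0, 24.5]
tcp_rot: [3.142, 0.0, -0.112]
ft_force: [0.6, 0.4, 0.2]
opening: 0.003
grip_force: 0.0
```

Call:
{"name": "step_arm", "arguments": {
  "increments": [
    {"slide": [0, 0, 0.001], "roll": 0},
    {"slide": [0, 0, 0.002], "roll": 0},
    {"slide": [0, 0, 0.003], "roll": 0},
    {"slide": [0, 0, 0.003], "roll": 0}
  ]
}}

```text
t: 5.98
eef_pos: [460.8, 35.0, 22.6]
tcp_rot: [3.142, -0.002, -0.112]
ft_force: [-2.6, -0.6, 19.8]
opening: 0.004
grip_force: 9.3
```

It has met the ramp at 20 N. I'll ease off so the plate slides, then lift.

Call:
{"name": "step_arm", "arguments": {
  "increments": [
    {"slide": [0, 0, -0.001], "roll": 0},
    {"slide": [0, 0, -0.002], "roll": 0},
    {"slide": [0, 0, -0.003], "roll": 0},
    {"slide": [0, 0, -0.003], "roll": 0},
    {"slide": [0, 0, -0.003], "roll": 0}
  ]
}}

```text
t: 6.6
eef_pos: [460.4, 35.0, 24.5]
tcp_rot: [3.141, 0.0, -0.112]
ft_force: [0.1, -0.0, -0.4]
opening: 0.002
grip_force: 0.0
```

Call:
{"name": "step_arm", "arguments": {
  "increments": [
    {"slide": [0, 0, -0.02], "roll": 0},
    {"slide": [0, 0, -0.08], "roll": 0},
    {"slide": [0, 0, -0.14], "roll": 0},
    {"slide": [-0.02, 0, -0.2], "roll": 0},
    {"slide": [-0.02, 0, -0.2], "roll": 0}
  ],
  "fingers": 1
}}

```text
t: 7.22
eef_pos: [441.0, 37.4, 228.2]
tcp_rot: [-3.141, -0.007, -0.112]
ft_force: [0.2, -0.2, -0.7]
opening: 0.475
grip_force: 0.0
```

```bash
python3 - <<'E'
from h import *
np.set_printoptions(precision=1,suppress=True)
s=state();print(s["tcp_rot"],s["eef_pos"],s["t"])
d=cam("wrist"); save("w3",d["color"]); P=cloud(d)
u=np.array([np.cos(.113),-np.sin(.113)]);c=np.array([510.5,28.3])
q=P[...,:2]-c; X=q@u; Y=q@[-u[1],u[0]]
for x in range(-65,75,5):
    m=(abs(X-x)<2)&(abs(Y)<18); print(x,np.median(P[m][:,2]) if m.any() else None, end="; ")
m=(P[...,2]>50)&(abs(X)<70)&(abs(Y)<35)
print("\nraised",m.sum(),[ (np.percentile(A[m],[1,50,99])) for A in (X,Y,P[...,2])])
E
```

```text
[-3.1 -0.  -0.1] [441.   37.4 228.2] 7.225
-65 12.564229279580758; -60 12.682852307426202; -55 15.032726229059733; -50 333.05236812435606; -45 349.5350196133735; -40 322.1055290355111; -35 26.407267148743585; -30 29.713377371751108; -25 32.766378593930796; -20 34.98183266471136; -15 37.955714910885746; -10 40.860933549349625; -5 43.459798783402846; 0 46.72033961943998; 5 399.53399915118933; 10 52.24047603813554; 15 55.21072228245532; 20 58.098894551288765; 25 60.523111776274334; 30 63.604191210419714; 35 66.61266200289162; 40 66.36921036095586; 45 36.702420223336276; 50 36.93743981529866; 55 36.62890720763528; 60 37.00424359285546; 65 41.75069208651348; 70 40.27157703297439; 
raised 38217 [array([-65.4, -45.5,  31.4]), array([-34.3,   1.4,  34.3]), array([ 56.1, 343.1, 399.5])]
```

View pics/w3.png

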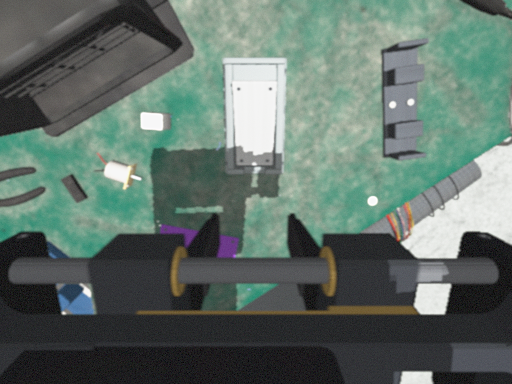

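The wrist view shows the plate tipped: its raised end is at (255,80), top edge about 67 mm high at holder x≈39. Before going in I'll check the fan box clearance for the gripper body.

```bash
python3 - <<'E'
from h import *
np.set_printoptions(precision=1,suppress=True)
u=np.array([np.cos(.113),-np.sin(.113)]);c=np.array([543.3,24.6])
for n in("top","wrist"):
    P=cloud(cam(n)); q=P[...,:2]-c; X=q@u; Y=q@[-u[1],u[0]]
    for h in (15,30,40,60):
        m=(P[...,2]>80)&(P[...,2]<260)&(abs(X)<h)&(Y>45)&(Y<300); print(n,h,m.sum(),Y[m].min() if m.any() else None)
go([543.3,24.6,100],-.113)
E
```

```text
top 15 725 115.85738702868316
top 30 1455 88.94322310318306
top 40 1979 79.10546906526403
top 60 2826 79.10546906526403
wrist 15 2099 116.305340911294
wrist 30 4933 89.25858438683623
wrist 40 7072 79.93645985241426
wrist 60 7680 79.93645985241426
slide m [0.1 0.  0.1] roll 0.001 toolx yaw -0.112
```

```bash
python3 - <<'E'
from h import *
np.set_printoptions(precision=1,suppress=True)
u=np.array([np.cos(.113),-np.sin(.113)]);c=np.array([543.3,24.6])
for n in("top","wrist"):
    P=cloud(cam(n)); q=P[...,:2]-c; X=q@u; Y=q@[-u[1],u[0]]
    for z0,z1 in((20,60),(60,100),(100,120),(120,150),(150,200),(200,260)):
        print(n,z0,[(x,round(float(Y[m].min())) if (m:=(P[...,2]>z0)&(P[...,2]<z1)&(abs(X-x)<3)&(Y>45)&(Y<300)).any() else None) for x in(10,20,25,30,35,40,50,60)])
E
```

```text
top 20 [(10, 189), (20, 145), (25, 142), (30, 126), (35, 113), (40, 108), (50, 84), (60, 117)]
top 60 [(10, None), (20, None), (25, None), (30, None), (35, None), (40, 87), (50, 84), (60, None)]
top 100 [(10, None), (20, None), (25, None), (30, None), (35, 91), (40, 85), (50, 84), (60, 102)]
top 120 [(10, None), (20, None), (25, None), (30, None), (35, 83), (40, 80), (50, None), (60, 99)]
top 150 [(10, 120), (20, 102), (25, 94), (30, 84), (35, 79), (40, 79), (50, 94), (60, 99)]
top 200 [(10, 120), (20, 100), (25, 92), (30, 85), (35, 82), (40, 82), (50, 95), (60, 102)]
wrist 20 [(10, 168), (20, 149), (25, 137), (30, 128), (35, 120), (40, 97), (50, 87), (60, 90)]
wrist 60 [(10, 223), (20, 205), (25, 193), (30, 185), (35, 175), (40, 89), (50, 85), (60, 135)]
wrist 100 [(10, None), (20, None), (25, None), (30, None), (35, 93), (40, 85), (50, 84), (60, None)]
wrist 120 [(10, None), (20, None), (25, None), (30, None), (35, 87), (40, 82), (50, 85), (60, None)]
wrist 150 [(10, 123), (20, 103), (25, 93), (30, 85), (35, 80), (40, 80), (50, 85), (60, None)]
wrist 200 [(10, 121), (20, 102), (25, 92), (30, 86), (35, 82), (40, None), (50, None), (60, None)]
```

The fan corner would clash with the gripper body (Y≈80 against 90) if I gripped at x=+33. I'll grip further down the raised part, at holder x≈17, with the tips just above the walls.

Call:
{"name": "step_arm", "arguments": {
  "increments": [
    {"slide": [0.045, 0.0, 0.01], "roll": 0.001},
    {"slide": [0.087, 0.001, 0.03], "roll": 0.001},
    {"slide": [0.087, 0.001, 0.08], "roll": 0.001},
    {"slide": [0.087, 0.001, 0.12], "roll": 0.001},
    {"slide": [0.087, 0.001, 0.13], "roll": 0.001}
  ],
  "fingers": 1
}}

```text
t: 8.1
eef_pos: [525.5, 26.6, 91.3]
tcp_rot: [3.141, 0.006, -0.113]
ft_force: [-0.4, 0.2, 0.8]
opening: 0.997
grip_force: 0.0
```

```bash
python3 - <<'E'
from h import *
go([527.4,26.4,44.5],-.113); s=state(); print(s["opening"],s["eef_pos"])
d=cam("wrist"); P=cloud(d)
u=np.array([np.cos(.113),-np.sin(.113)]);c=np.array([510.5,28.3])
q=P[...,:2]-c; X=q@u; Y=q@[-u[1],u[0]]
for a in (10,20,30,36):
    m=(abs(X-a)<3)&(P[...,2]>a*.57+44)&(P[...,2]<a*.57+50)&(abs(Y)<33); print(a,m.sum(),np.percentile(Y[m],[1,99]) if m.any() else 0)
E
```

```text
slide m [ 0.0022 -0.0001  0.0468] roll -0.0 toolx yaw -0.113
0.9966602040541903 [525.51926063  26.5577803   91.3439641 ]
10 354 [-23.83334874  24.7549792 ]
20 370 [-23.58423237  24.91531221]
30 428 [-23.50650161  25.04946764]
36 515 [-23.67220652  25.09677512]
```

Call:
{"name": "step_arm", "arguments": {
  "increments": [
    {"slide": [0.0, -0.0005, 0.02], "roll": 0},
    {"slide": [0.0, -0.0005, 0.036], "roll": 0},
    {"slide": [0.0, -0.0005, 0.042], "roll": 0},
    {"slide": [0.0, -0.0005, 0.044], "roll": 0},
    {"slide": [0.0, -0.0005, 0.044], "roll": 0}
  ]
}}

```text
t: 8.78
eef_pos: [527.2, 27.0, 51.0]
tcp_rot: [3.142, -0.001, -0.113]
ft_force: [-0.4, -0.3, 0.4]
opening: 0.997
grip_force: 0.0
```

Call:
{"name": "step_arm", "arguments": {
  "increments": [
    {"slide": [0.0, 0.0, 0.003], "roll": 0},
    {"slide": [0.0, 0.0, 0.006], "roll": 0},
    {"slide": [0.0, 0.0, 0.006], "roll": 0}
  ]
}}

```text
t: 9.15
eef_pos: [526.9, 27.0, 44.5]
tcp_rot: [3.141, 0.0, -0.113]
ft_force: [0.8, 0.0, -0.6]
opening: 1.001
grip_force: 0.0
```

Call:
{"name": "step_arm", "arguments": {
  "increments": [
    {"slide": [0, 0, 0], "roll": 0},
    {"slide": [0, 0, 0], "roll": 0},
    {"slide": [0, 0, 0], "roll": 0},
    {"slide": [0, 0, 0], "roll": 0},
    {"slide": [0, 0, 0], "roll": 0}
  ],
  "fingers": 0.4
}}

```text
t: 9.78
eef_pos: [526.9, 27.0, 44.6]
tcp_rot: [3.141, -0.0, -0.113]
ft_force: [0.5, -1.7, -0.2]
opening: 0.536
grip_force: 0.3
```

Call:
{"name": "step_arm", "arguments": {
  "increments": [
    {"slide": [0, 0, 0], "roll": 0},
    {"slide": [0, 0, 0], "roll": 0},
    {"slide": [0, 0, 0], "roll": 0}
  ],
  "fingers": 0.2
}}

```text
t: 10.15
eef_pos: [527.0, 27.1, 44.6]
tcp_rot: [3.142, -0.0, -0.113]
ft_force: [0.0, 0.3, 0.3]
opening: 0.518
grip_force: 30.0
```

Call:
{"name": "step_arm", "arguments": {
  "increments": [
    {"slide": [0, 0, -0.005], "roll": 0},
    {"slide": [0, 0, -0.015], "roll": 0},
    {"slide": [0, 0, -0.025], "roll": 0},
    {"slide": [0, 0, -0.04], "roll": 0},
    {"slide": [0, 0, -0.06], "roll": 0}
  ]
}}

```text
t: 10.78
eef_pos: [526.8, 27.0, 105.7]
tcp_rot: [3.141, 0.0, -0.113]
ft_force: [0.8, 1.0, -0.8]
opening: 0.522
grip_force: 30.0
```

The plate is gripped at 30 N and lifted. I'll move towards the stand and measure from there.

Call:
{"name": "step_arm", "arguments": {
  "increments": [
    {"slide": [-0.01, 0.03, -0.03], "roll": -0.03},
    {"slide": [-0.015, 0.06, -0.055], "roll": -0.06},
    {"slide": [-0.02, 0.1, -0.06], "roll": -0.1},
    {"slide": [-0.025, 0.14, -0.06], "roll": -0.136},
    {"slide": [-0.03, 0.16, -0.06], "roll": -0.136}
  ]
}}

```text
t: 11.4
eef_pos: [478.6, -130.1, 165.7]
tcp_rot: [3.141, -0.001, 0.022]
ft_force: [0.4, 0.0, -1.0]
opening: 0.52
grip_force: 30.0
```

```bash
python3 - <<'E'
from h import *
np.set_printoptions(precision=1,suppress=True)
s=state();print(s["tcp_rot"],s["eef_pos"],s["t"],s["opening"])
d=cam("wrist"); b=cam("scene"); save("w4",np.hstack([cv2.resize(d["color"],(400,300)),cv2.resize(b["color"][100:300,150:417],(400,300))]))
print("stand w",rect(d,(505,-169),(24,45),85)); print("stand t",rect(cam("top"),(505,-169),(22,45),85))
P=cloud(d); R=Ro.from_euler("xyz",s["tcp_rot"]).as_matrix(); Q=(P-s["eef_pos"])@R  # tool coords
for x in range(-110,40,10):
    m=(abs(Q[...,0]-x)<2)&(abs(Q[...,1])<15)&(abs(Q[...,2])<60); print(x,m.sum(),np.median(Q[m][:,2]) if m.any() else None,end="; ")
print(mark_of("wrist","plate")[:2],[ (r["confidence"],onz(d,r["uv"],30)) for r in mark_of("wrist","stand_top")[:2]])
E
```

```text
[ 3.1 -0.   0. ] [ 478.6 -130.1  165.7] 11.4 0.51984315737424
stand w ((507.2901611328125, -168.18923950195312), (138.26312255859375, 36.06894302368164), np.float64(0.024938271130584524), np.int64(1465), np.float64(30.736213496476125))
stand t ((0.0, 0.0), (0.0, 0.0), np.float64(0.0), np.int64(0), np.float64(nan))
-110 0 None; -100 0 None; -90 0 None; -80 77 34.56237308415013; -70 81 28.6099244782443; -60 105 23.054180853523455; -50 0 None; -40 0 None; -30 0 None; -20 142 -0.06240929829440296; -10 183 -5.6877865502413005; 0 204 -11.394627697437265; 10 246 -16.953491089709193; 20 319 -22.65286264115679; 30 0 None; [{'uv': [251.7, 259.1], 'confidence': 0.85}, {'uv': [56.3, 276.3], 'confidence': 0.58}] [(0.68, array([ 506.9, -166.8,   30. ])), (0.18, array([516.9,  16.6,  30. ]))]
  return _methods._mean(a, axis=axis, dtype=dtype,
  ret = ret.dtype.type(ret / rcount)
```

View pics/w4.png

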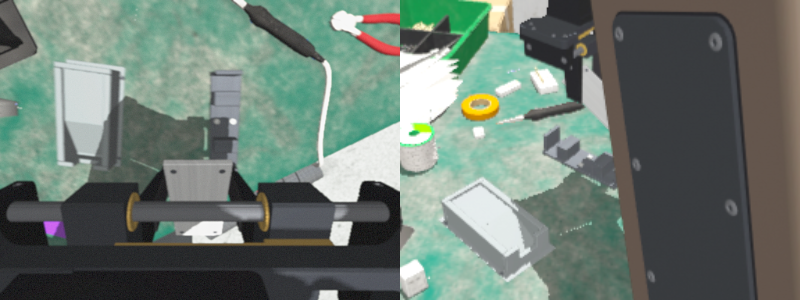

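The plate is held at about 29.5°, with its raised end towards +x and its centre about 28 mm behind the fingers. The stand is at about (505.5,-168.2), yaw 0.024. I'll go above it, then lay the low end down first while shifting +x.

Call:
{"name": "step_arm", "arguments": {
  "increments": [
    {"slide": [0.027, 0.02, 0.0], "roll": -0.002},
    {"slide": [0.054, 0.0385, 0.01], "roll": -0.002},
    {"slide": [0.054, 0.0385, 0.05], "roll": -0.002},
    {"slide": [0.054, 0.0385, 0.08], "roll": -0.002},
    {"slide": [0.054, 0.0385, 0.085], "roll": -0.002}
  ]
}}

```text
t: 12.28
eef_pos: [533.5, -164.6, 78.2]
tcp_rot: [-3.14, 0.003, 0.026]
ft_force: [-0.6, 0.1, -0.3]
opening: 0.522
grip_force: 30.0
```

```bash
python3 - <<'E'
from h import *
np.set_printoptions(precision=1,suppress=True)
s=state();print(s["tcp_rot"],s["eef_pos"],s["t"])
d=cam("wrist"); save("w5",d["color"])
P=cloud(d); R=Ro.from_euler("xyz",s["tcp_rot"]).as_matrix(); Q=(P-s["eef_pos"])@R
m=(abs(Q[...,1])<15)&(abs(Q[...,2]+11.4+.566*Q[...,0])<3)
print(np.percentile(Q[m][:,0],[0.5,99.5]),np.polyfit(Q[m][:,0],Q[m][:,2],1))
m=(P[...,2]>33)&(P[...,2]<45)&(abs(P[...,1]+168)<30)&(P[...,0]>550)&(P[...,0]<600)
print("lip",m.sum(),np.percentile(P[m][:,0],[2,50,98]),np.percentile(P[m][:,1],[2,50,98]),np.median(P[m][:,2]))
E
```

```text
[-3.1  0.   0. ] [ 533.5 -164.6   78.2] 12.275
[-95.1  22.9] [ -0.6 -11.2]
lip 415 [570.7 574.2 577. ] [-183.1 -166.4 -149.7] 38.406137952922194
```

View pics/w5.png

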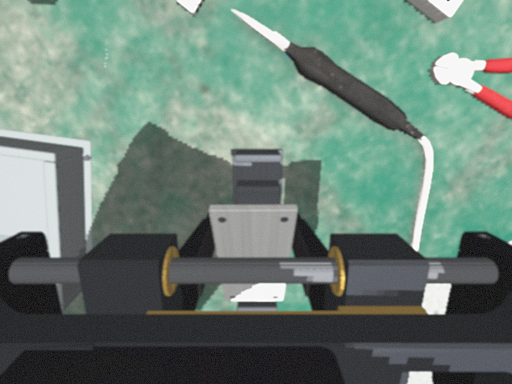

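The wrist view shows the far lip at (258,152) and the plate end at (252,207), lined up along the stand. From the lip the stand centre is about (506,-168). I'll let it settle and lower a little.

Call:
{"name": "step_arm", "arguments": {
  "increments": [
    {"slide": [0, 0, 0.003], "roll": 0},
    {"slide": [0, 0, 0.006], "roll": 0},
    {"slide": [0, 0, 0.006], "roll": 0}
  ]
}}

```text
t: 12.7
eef_pos: [534.1, -165.8, 74.1]
tcp_rot: [3.141, -0.001, 0.025]
ft_force: [-0.2, -0.7, -1.2]
opening: 0.522
grip_force: 30.0
```

Call:
{"name": "step_arm", "arguments": {
  "increments": [
    {"slide": [-0.001, 0.0015, 0.003], "roll": 0},
    {"slide": [-0.001, 0.0015, 0.006], "roll": 0},
    {"slide": [-0.001, 0.0015, 0.008], "roll": 0},
    {"slide": [-0.001, 0.0015, 0.01], "roll": 0},
    {"slide": [-0.001, 0.0015, 0.012], "roll": 0}
  ]
}}

```text
t: 13.32
eef_pos: [533.1, -167.5, 61.8]
tcp_rot: [3.141, -0.0, 0.025]
ft_force: [-0.2, -0.1, 3.4]
opening: 0.521
grip_force: 30.0
```

Contact was gentle at 3.4 N. I'll lay it down slowly.

Call:
{"name": "step_arm", "arguments": {
  "increments": [
    {"slide": [0.0005, 0, 0.002], "roll": 0},
    {"slide": [0.001, 0, 0.004], "roll": 0},
    {"slide": [0.0015, 0, 0.006], "roll": 0},
    {"slide": [0.002, 0, 0.008], "roll": 0},
    {"slide": [0.002, 0, 0.01], "roll": 0}
  ]
}}

```text
t: 13.95
eef_pos: [535.1, -167.3, 51.5]
tcp_rot: [3.141, -0.0, 0.025]
ft_force: [0.4, -1.0, 2.9]
opening: 0.521
grip_force: 30.0
```

Call:
{"name": "step_arm", "arguments": {
  "increments": [
    {"slide": [0.0005, 0, 0.002], "roll": 0},
    {"slide": [0.001, 0, 0.004], "roll": 0},
    {"slide": [0.001, 0, 0.006], "roll": 0},
    {"slide": [0.0015, 0, 0.008], "roll": 0},
    {"slide": [0.002, 0, 0.01], "roll": 0}
  ]
}}

```text
t: 14.58
eef_pos: [537.1, -167.3, 41.5]
tcp_rot: [3.141, -0.0, 0.025]
ft_force: [0.8, -0.1, 3.4]
opening: 0.527
grip_force: 30.0
```

```bash
cat > m.py <<'E'
from h import *
np.set_printoptions(precision=2,suppress=True)
s=state();print(s["tcp_rot"],s["eef_pos"],s["t"],s["ft_force"])
d=cam("wrist")
P=cloud(d); R=Ro.from_euler("xyz",s["tcp_rot"]).as_matrix(); Q=(P-s["eef_pos"])@R
m=(abs(Q[...,1])<15)&(Q[...,2]<5)&(Q[...,2]>-25)&(Q[...,0]>-12)&(Q[...,0]<35)&(d["z_map"]>0)
k,c=np.polyfit(Q[m][:,0],Q[m][:,2],1); r=m.copy(); r[m]=abs(Q[m][:,2]-k*Q[m][:,0]-c)<2
k,c=np.polyfit(Q[r][:,0],Q[r][:,2],1); print("slope",k,c,"x range",np.percentile(Q[r][:,0],[.5,99.5]),"world z",s["eef_pos"][2]-c)
E
python3 m.py
```

```text
[ 3.14 -0.    0.02] [ 537.09 -167.25   41.54] 14.575 [ 0.78 -0.08  3.43]
slope -0.19654571132565266 -12.101494270253474 x range [-11.85  24.74] world z 53.64263896642429
```

Call:
{"name": "step_arm", "arguments": {
  "increments": [
    {"slide": [0.0005, 0, 0.002], "roll": 0},
    {"slide": [0.001, 0, 0.004], "roll": 0},
    {"slide": [0.0015, 0, 0.006], "roll": 0},
    {"slide": [0.002, 0, 0.008], "roll": 0},
    {"slide": [0.0025, 0, 0.01], "roll": 0}
  ]
}}

```text
t: 15.25
eef_pos: [539.4, -167.1, 31.4]
tcp_rot: [3.142, 0.0, 0.025]
ft_force: [-0.3, 0.4, 2.4]
opening: 0.523
grip_force: 30.0
```

Call:
{"name": "step_arm", "arguments": {
  "increments": [
    {"slide": [0, 0, 0.001], "roll": 0},
    {"slide": [0, 0, 0.002], "roll": 0},
    {"slide": [0, 0, 0.003], "roll": 0},
    {"slide": [0, 0, 0.003], "roll": 0}
  ]
}}

```text
t: 15.75
eef_pos: [539.5, -167.2, 28.6]
tcp_rot: [3.141, -0.0, 0.025]
ft_force: [1.8, 0.0, 2.6]
opening: 0.52
grip_force: 30.0
```

```bash
python3 m.py
```

```text
[ 3.14 -0.    0.02] [ 539.51 -167.18   28.6 ] 15.75 [1.76 0.03 2.64]
slope -0.04405702988624018 -12.459140349905761 x range [-11.76  33.96] world z 41.06286237985035
```

Call:
{"name": "step_arm", "arguments": {
  "increments": [
    {"slide": [0, 0, 0.001], "roll": 0},
    {"slide": [0, 0, 0.002], "roll": 0},
    {"slide": [0, 0, 0.0025], "roll": 0},
    {"slide": [0, 0, 0.0025], "roll": 0}
  ]
}}

```text
t: 16.3
eef_pos: [539.5, -167.2, 26.1]
tcp_rot: [3.142, 0.0, 0.025]
ft_force: [2.8, -0.1, 3.5]
opening: 0.522
grip_force: 30.0
```

Call:
{"name": "step_arm", "arguments": {
  "increments": [
    {"slide": [0, 0, 0.0005], "roll": 0},
    {"slide": [0, 0, 0.001], "roll": 0},
    {"slide": [0, 0, 0.001], "roll": 0}
  ]
}}

```text
t: 16.68
eef_pos: [539.4, -167.2, 25.1]
tcp_rot: [3.142, 0.0, 0.025]
ft_force: [2.2, 0.7, 2.3]
opening: 0.521
grip_force: 30.0
```

```bash
python3 m.py
```

```text
[3.14 0.   0.02] [ 539.43 -167.16   25.08] 16.675 [2.2  0.74 2.25]
slope -0.025684201912473812 -12.50353294721224 x range [-11.82  34.79] world z 37.58217996470668
```

Call:
{"name": "step_arm", "arguments": {
  "increments": [
    {"slide": [0, 0, 0.0005], "roll": 0},
    {"slide": [0, 0, 0.001], "roll": 0},
    {"slide": [0, 0, 0.0015], "roll": 0},
    {"slide": [0, 0, 0.0015], "roll": 0}
  ]
}}

```text
t: 17.23
eef_pos: [539.5, -167.2, 23.6]
tcp_rot: [3.142, 0.0, 0.025]
ft_force: [1.3, 0.9, 3.5]
opening: 0.522
grip_force: 30.0
```

```bash
python3 m.py; python3 - <<'E'
from h import *
np.set_printoptions(precision=1,suppress=True)
d=cam("wrist"); P=cloud(d)
for y in(-175,-160):
  m=(abs(P[...,1]-y)<1.5)&(P[...,0]>545)&(P[...,0]<585); q=P[m]; q=q[q[:,0].argsort()]; print(np.c_[q[:,0],q[:,2]][::3].tolist().__str__() if 0 else " ".join(f"{a:.0f}:{b:.0f}" for a,b in zip(q[::4,0],q[::4,2])))
c=w2p(d,[[565,-167,35]])[0].astype(int); print(c)
save("w6",cv2.resize(d["color"][max(0,c[1]-60):c[1]+60,c[0]-80:c[0]+80],None,fx=5,fy=5,interpolation=cv2.INTER_CUBIC))
E
```

```text
[3.14 0.   0.02] [ 539.46 -167.17   23.58] 17.225 [1.31 0.94 3.53]
slope -0.030643570857615876 -12.484340775100911 x range [-11.84  34.58] world z 36.06158440495125
545:36 546:35 546:36 547:36 548:36 548:36 549:35 549:36 550:36 550:35 550:36 551:36 552:36 552:36 553:36 553:35 554:37 554:37 555:36 555:36 556:37 556:37 557:37 557:9 557:9 558:37 558:37 558:37 559:9 559:10 559:8 559:36 560:7 560:128 560:9 560:128 560:128 560:129 560:128 560:128 561:8 561:128 561:9 561:37 561:129 561:8 561:129 561:35 562:36 562:8 562:118 562:118 563:37 563:8 563:9 563:36 563:118 563:119 564:36 564:141 564:35 564:151 564:142 564:134 564:143 564:34 564:144 564:119 564:34 564:141 564:142 564:142 564:142 564:151 564:140 565:142 565:151 565:136 565:145 565:144 565:148 565:119 565:120 565:144 565:141 565:140 565:141 565:153 565:149 565:146 565:137 565:142 565:141 565:144 565:142 565:138 565:136 565:138 565:120 565:138 565:119 565:142 565:148 565:138 565:151 565:144 565:138 565:138 565:143 565:137 565:144 565:138 565:138 565:151 565:147 565:144 565:150 565:138 565:137 565:148 565:144 565:139 565:139 565:149 565:
[... 4641 characters left out ...]
566:149 566:152 566:154 566:119 566:147 566:148 566:152 566:151 566:119 566:121 566:153 566:120 567:154 567:119 567:120 567:154 567:119 567:120 567:119 567:120 567:119 567:119 567:119 568:119 568:119 568:118 568:119 568:119 568:119 568:119 568:119 568:118 568:118 568:118 569:118 569:118 569:117 569:120 569:118 569:116 569:118 569:118 569:115 569:116 569:116 569:118 569:117 569:117 569:119 569:116 569:117 570:116 570:118 571:39 572:38 572:39 572:38 573:39 573:39 574:38 574:40 574:39 575:39 575:39 575:38 576:38 576:37 576:15 576:35 576:8 577:27 577:35 577:22 577:33 577:12 577:13 577:22 577:16 577:22 577:31 577:20 577:4 578:4 578:3 579:4 580:3 580:4 581:4 582:4 582:3 583:3 584:3 585:3
[255 196]
```

View pics/w6.png

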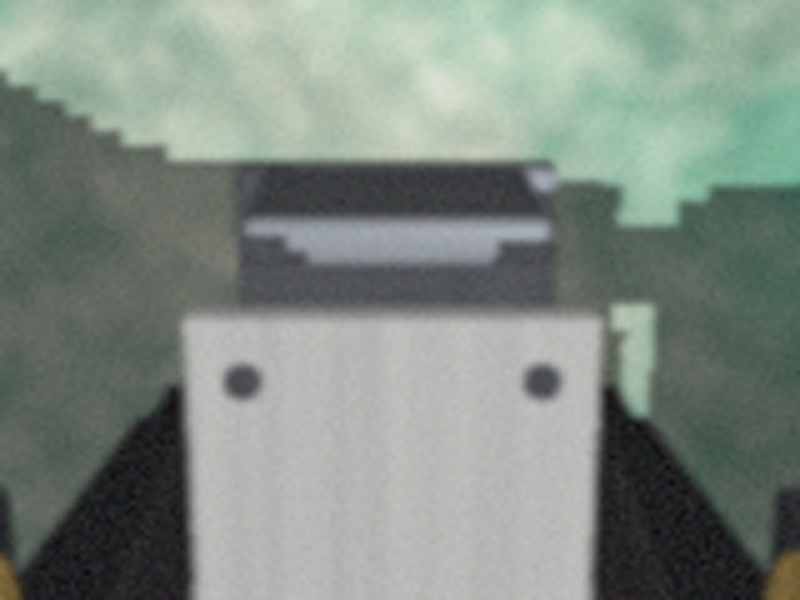

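The crop shows the plate end at row 315 and the lip above it, centred within 1 mm sideways. The end gap is about 6.5 mm against the ideal 5, so I'll nudge +1.5 mm and release.

Call:
{"name": "step_arm", "arguments": {
  "increments": [
    {"slide": [0.001, 0, 0], "roll": 0},
    {"slide": [0.0015, 0, 0.0005], "roll": 0},
    {"slide": [0.0015, 0, 0.0005], "roll": 0}
  ]
}}

```text
t: 17.7
eef_pos: [540.2, -166.9, 23.1]
tcp_rot: [-3.141, 0.002, 0.025]
ft_force: [-3.9, -0.2, 5.7]
opening: 0.523
grip_force: 30.0
```

Call:
{"name": "step_arm", "arguments": {
  "increments": [
    {"slide": [0, 0, 0], "roll": 0},
    {"slide": [0, 0, 0], "roll": 0},
    {"slide": [0, 0, 0], "roll": 0},
    {"slide": [0, 0, 0], "roll": 0}
  ],
  "fingers": 0.85
}}

```text
t: 18.2
eef_pos: [541.0, -167.1, 23.1]
tcp_rot: [3.142, -0.0, 0.025]
ft_force: [-0.1, 0.2, -0.2]
opening: 0.836
grip_force: 0.0
```

Call:
{"name": "step_arm", "arguments": {
  "increments": [
    {"slide": [0, 0, -0.02], "roll": 0},
    {"slide": [0, 0, -0.06], "roll": 0},
    {"slide": [0, 0, -0.11], "roll": 0},
    {"slide": [-0.05, 0, -0.16], "roll": 0},
    {"slide": [-0.08, 0, -0.2], "roll": 0}
  ]
}}

```text
t: 18.82
eef_pos: [459.5, -168.8, 224.3]
tcp_rot: [-3.141, 0.0, 0.025]
ft_force: [0.6, -1.2, 1.6]
opening: 0.848
grip_force: 0.0
```

```bash
python3 - <<'E'
from h import *
np.set_printoptions(precision=3,suppress=True)
s=state();print(s["eef_pos"],s["t"],s["ft_force"])
d=cam("wrist"); save("w7",d["color"])
print(rect(d,(506,-168),(33,37.3),64))
P=cloud(d); m=(abs(P[...,0]-506)<58)&(abs(P[...,1]+168)<20)&(P[...,2]<45)&(P[...,2]>25); q=P[m]
A=np.c_[q[:,:2]-[506,-168],np.ones(len(q))]; print(np.linalg.lstsq(A,q[:,2],rcond=None)[0],len(q))
m=(P[...,2]>33)&(P[...,2]<45)&(abs(P[...,1]+168)<40)
for lo,hi in((430,445),(565,585)):
    n=m&(P[...,0]>lo)&(P[...,0]<hi); print(lo,n.sum(),P[n].mean(0) if n.any() else 0, np.percentile(P[n][:,0],[3,97]) if n.any() else 0)
E
```

```text
[ 459.542 -168.829  224.252] 18.825 [ 0.612 -1.224  1.614]
((504.7143249511719, -167.6324920654297), (119.00752258300781, 50.005393981933594), np.float64(0.0237802371424556), np.int64(3647), np.float64(35.6586111201936))
[ 0.001 -0.001 35.669] 2931
430 152 [ 438.589 -169.491   37.765] [435.112 441.318]
565 179 [ 573.46  -166.867   38.137] [570.675 576.492]
```

View pics/w7.png

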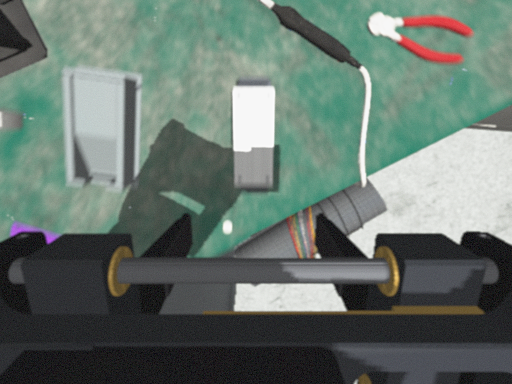

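The plate lies at (254,135) in the picture, level and about 1.4 mm from the stand's centre, with its yaw matching the stand's. I'm handing in.

```bash
python3 -c "
from h import *
print(env.job_done())"
```

```text
the job is handed in; nothing more can be done
None
```

The job is handed in (verdict not shown): the plate was tipped up in the holder, then laid flat on both rests of the stand, level and about 1.4 mm off centre by the last camera measurement, and released at about 19 s of the 42 s allowed.

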